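# Flip the stock markers on the sweet tubs

### The job

On the sweet counter the yellow-lidded tub has sold out but its flip marker still shows green, and the blue-lidded tub has just been refilled but its marker still shows red. With the fingertips only, tip each of these two hinged markers right over until it lies flat against its other stop, so that yellow shows red and blue shows green, in either order. Do not lift, tip or shove the tubs about, and leave the white-lidded tub with its marker and everything else on the counter where it is.

Things in the scene. Friction and masses are not known exactly. Their poses are not given: they have to be found in the camera images.
- tub_yellow: Loose clear tub, a few yellow sweets left, 120 x 110 x 80 mm, 0.7-1 kg, flat yellow lid (124 x 114 mm, top at 80 mm). Origin: centre of underside. Its x axis points roughly away from the robot, along the marker's hinge; y roughly to the robot's left. Two grey posts on the lid (10 x 22 mm, 53 mm high, 40 mm either side of the centre along x) carry the hinge.
- flag_yellow (a joint): Angle of the flip marker on the yellow tub. 0 = level over the tub's +y side (robot's left), green face up; pi/2 = upright; pi = level over its -y side, red face up. Hard stops at 0 and pi. Stiff hinge, about 0.035 N m: the 40 g paddle stays where it is left; about 1 N at its free edge moves it. Starts at 0 to 0.3.
- pivot_yellow (a point): Point on the hinge line of the yellow tub's marker, midway along it, straight above the tub's centre, 125 mm above the counter.
- edge_yellow (a point): Middle of the free edge of the yellow tub's marker: a flat paddle 60 mm wide along the hinge, 6 mm thick, reaching from 10 to 75 mm from the hinge line (this edge at 75 mm). When level it is 45 mm above the lid and overhangs it by 18 mm, so a fingertip fits beneath it from outside.
- tub_blue: Loose clear tub, full of blue sweets, 120 x 110 x 80 mm, 0.7-1 kg, flat blue lid (124 x 114 mm, top at 80 mm). Origin: centre of underside. Its x axis points roughly away from the robot, along the marker's hinge; y roughly to the robot's left. Two grey posts on the lid (10 x 22 mm, 53 mm high, 40 mm either side of the centre along x) carry the hinge.
- flag_blue (a joint): Angle of the flip marker on the blue tub. 0 = level over the tub's +y side (robot's left), green face up; pi/2 = upright; pi = level over its -y side, red face up. Hard stops at 0 and pi. Stiff hinge, about 0.035 N m: the 40 g paddle stays where it is left; about 1 N at its free edge moves it. Starts at 2.84 to pi.
- pivot_blue (a point): Point on the hinge line of the blue tub's marker, midway along it, straight above the tub's centre, 125 mm above the counter.
- edge_blue (a point): Middle of the free edge of the blue tub's marker: a flat paddle 60 mm wide along the hinge, 6 mm thick, reaching from 10 to 75 mm from the hinge line (this edge at 75 mm). When level it is 45 mm above the lid and overhangs it by 18 mm, so a fingertip fits beneath it from outside.
- tub_white: Loose clear tub, full of white sweets, 120 x 110 x 80 mm, 0.7-1 kg, flat white lid (124 x 114 mm, top at 80 mm). Origin: centre of underside. Its x axis points roughly away from the robot, along the marker's hinge; y roughly to the robot's left. Two grey posts on the lid (10 x 22 mm, 53 mm high, 40 mm either side of the centre along x) carry the hinge.
- flag_white (a joint): Angle of the flip marker on the white tub. 0 = level over the tub's +y side (robot's left), green face up; pi/2 = upright; pi = level over its -y side, red face up. Hard stops at 0 and pi. Stiff hinge, about 0.035 N m: the 40 g paddle stays where it is left; about 1 N at its free edge moves it. Starts at 0; leave it.
- edge_white (a point): Middle of the free edge of the white tub's marker: a flat paddle 60 mm wide along the hinge, 6 mm thick, reaching from 10 to 75 mm from the hinge line (this edge at 75 mm). When level it is 45 mm above the lid and overhangs it by 18 mm, so a fingertip fits beneath it from outside.
- tape: Bystander: loose orange roll of tape lying flat, 60 mm across, 24 mm high. Origin: centre of its underside.
- mint_tin: Bystander: loose red tin, 62 x 42 x 18 mm. Origin: centre of its underside.
- sweet_jar: Bystander: loose amber glass jar with a red cap, 68 mm across, 100 mm high. Origin: centre of its underside.
- sweet_can: Bystander: loose green can, 66 mm across, 90 mm high. Origin: centre of its underside.
- scoop: Bystander: loose spoon-shaped scoop, 180 mm long, lying on the counter. Origin: its underside, near the middle.
- pen_cup: Bystander: loose blue cup, 70 mm across, 85 mm high. Origin: centre of its underside.
There are look-alikes about, which are no part of the job. There is more than one size of the tub_blue; the job needs the larger.

How it is judged (in metres and radians):
At the end, for the whole second after the job is handed in: Yellow's marker lies flat showing red (within 0.15 rad of pi), blue's flat showing green and white's still flat showing green (each within 0.15 rad of 0). All tubs at rest, upright within 0.05 rad and within 40 mm of their start; every bystander within 30 mm of its start (value of joint flag_yellow above 2.99159 rad and value of joint each of flag_blue, flag_white below 0.15 rad and linear speed of each of tub_yellow, tub_blue, tub_white below 0.05 m/s and distance of each of tub_yellow, tub_blue, tub_white from where it was at the start of the episode below 0.04 m and angle between each of tub_yellow, tub_blue, tub_white's own z axis and vertical below 0.05 rad and distance of each of tape, mint_tin, sweet_jar, sweet_can, scoop, pen_cup from where it was at the start of the episode below 0.03 m); the robot touches nothing.
It fails at once if a tub is lifted off the counter (more than 12 mm) (height (world z) of any of tub_yellow, tub_blue, tub_white above 0.012 m).
It fails at once if a tub is tipped by more than 0.2 rad (angle between any of tub_yellow, tub_blue, tub_white's own z axis and vertical above 0.2 rad).
It fails at once if a tub is shoved more than 40 mm (distance of any of tub_yellow, tub_blue, tub_white from where it was at the start of the episode above 0.04 m).
It fails at once if the white tub's marker is moved by more than 25 mm at its edge (distance of edge_white from where it was at the start of the episode above 0.025 m).
It fails at once if a bystander is moved or lifted by more than 30 mm (distance of any of tape, mint_tin, sweet_jar, sweet_can, scoop, pen_cup from where it was at the start of the episode above 0.03 m).
It also fails if it takes over 64 s, if anything falls off the work surface, if the arm or the gripper's body presses on something with over 40 N, if the wrist force passes 120 N, or if a joint passes its speed limit or range.

### The arm

A 6-joint arm with a two-finger parallel gripper is mounted at the origin on the work surface. World frame = base frame: x ahead of the robot, y to its left, z up, the work surface at z = 0. Lengths are in m, angles in degrees, forces in N, time in s.
With the tool pointing down it reaches from about 0.375 to 0.9 m from the base axis. Payload 3.1 kg.
Tool frame: the origin (TCP) lies on the centre line of the jaws, within the pads' length; the fingertips stand finger_overhang ahead of it and the grasp point (between the pads) lies 5 mm behind it (finger_overhang is the distance from the TCP to the fingertips, in m); z points along the fingers, y is the line along which they close (so a half turn about z gives the same grasp; the last joint's range is limited). The gripper opens to 87 mm and grips with 3 to 60 N. Pads are 19 mm wide; open, the fingers measure 117 mm over their backs; the gripper's body (75 mm by 190 mm) begins 51 mm behind the grasp point.
Start: joints at [-10.227, 30.224, 82.088, -0, 67.689, -10.227], TCP at [0.625, 0, 0.237] pointing down, gripper open.
Joint ranges: [-176.69, 176.69], [-43.24, 126.21], [12.49, 139.97], [-82, 262], [0, 151.66], [-163.58, 163.58]. Speed limits (degrees/s): [159.86, 159.86, 180, 180, 180, 180].

### API

Orientations are given as a 3x3 rotation matrix whose columns are the frame's x, y, z axes.
In Python, from rig import read_state, capture, calibration, hand_in, finger_overhang gives the robot as it stands.
- The arm moves only by the tool send_rows, never from a script. Its argument "plan" is a list of rows, each a list of 5 numbers: the closure in counts, from 0 (fully open) to 255 (shut), then the shift along the tool's x, y, z in m, then the turn about the tool's z in rad. A call has 1 to 20 rows; each row shifts and turns the commanded pose from where the row before left it, along the tool's axes as they then stand; what a row does not reach is not made up. A row lasts 1/12 s, in which the tool goes at most 41.7 mm and 7.16 degrees, less where a joint would pass 70% of its speed; a pose out of reach is approached as far as the arm can. A call is refused whole if a number of a shift passes 0.0417 or a number of a turn 0.125, either way. A call with a gripper value outside its range is refused whole. The fingers move at their own pace and stop on an object; the grip force is fixed at half the most. Time passes only in rows, so rows that do not move let the fingers close. It gives the time, the measured TCP pose, the force, the opening and the grip force at its end, in the units of the state.
- read_state(): the state, without advancing time (a new reading comes with each control period).
- capture(name): name is "scene" or "side" or "wrist"; returns (picture, depth): 400x640x3 uint8, blue, green, red; 400x640 float32, m along the optical axis (not along the pixel's ray), 0 where there is no reading.
- calibration(name): a dict with "fx", "fy", "cx", "cy" (pixels), "xyz" and "rotation" of the camera in the world. Camera axes: x right, y down, z forward; pixel columns grow to the right and rows downward; lengths in m; the calibration is good to about 2 mm. A picture is of the moment at which its call begins: read the wrist's pose just before it. calibration takes no time and is no camera call; for the wrist camera it gives the pose at the moment of the call.
- hand_in(): hands the job in; it is judged then, once.
The state is a dict: "time_s": time; "joint_positions": joint angles; "qvel": joint speeds; "tau": joint torques, N m; "position": TCP position; "tcp_rot": TCP orientation; "force": force on the tool from outside, world axes, zero at the start; "moment": the same for the moment, N m; "opening": opening from 0.0 (shut) to 1.0 (fully open); "grasp_force": force on a finger pad.
Only numpy, scipy, OpenCV 4.12 (cv2) and the standard library are available. Lean on these libraries where they do the work, as an engineer would, in place of code of your own. Each camera call takes 0.05 s, during which the arm holds its last target. There are 200 camera calls.

## Working session

There is one attempt and no reset: what is moved stays moved. The work goes in short steps, Python scripts to look and compute and a tool call to move; the robot and the scene stay as the last step left them, time stands still between calls to the robot, and variables do not carry over. Pictures are saved under pics/ and viewed, at most 10 in all, crops included, and the job is handed in when it is done.

Besides the shell and the picture viewer there is one more tool, called after "Emit:" as name(argument=value, ...) on one line, values as JSON. send_rows: Moves the arm, as the interface text tells. Its arguments: {"type":"object","properties":{"plan":{"type":"array","items":{"type":"array","items":{"type":"number"}}}},"required":["plan"]}

```bash
mkdir -p pics
python3 - <<'E'
from rig import *
import cv2,numpy as np
s=read_state();print(s['time_s'],s['position'],np.round(s['tcp_rot'],3).tolist(),s['opening'],finger_overhang if not callable(finger_overhang) else finger_overhang())
for n in['scene','side']:
    im,d=capture(n);cv2.imwrite(f'pics/{n}.png',im);np.save(n+'_d.npy',d)
    c=calibration(n);np.save(n+'_c.npy',c,allow_pickle=True);print(n,c)
E
```

```text
0.0 [6.24301157e-01 1.38273407e-04 2.35567949e-01] [[-0.0, 1.0, -0.002], [1.0, 0.0, 0.0], [0.0, -0.002, -1.0]] 1.0005878286461354 0.014
scene {'fx': 397.2837268616748, 'fy': 397.2837268616748, 'cx': 319.4039546096393, 'cy': 197.54032258427546, 'xyz': array([ 1.32322511, -0.78762081,  0.83589556]), 'rotation': array([[ 0.71296845,  0.3881503 , -0.58396518],
       [ 0.70117587, -0.38832733,  0.59795843],
       [ 0.0053281 , -0.83578779, -0.54902676]])}
side {'fx': 487.6710705199995, 'fy': 487.6710705199995, 'cx': 313.8596900414128, 'cy': 206.0447808663557, 'xyz': array([-0.03222879, -0.5911289 ,  1.15150567]), 'rotation': array([[ 0.74286235, -0.52246328,  0.41855424],
       [-0.66935326, -0.58998845,  0.45153056],
       [ 0.01103403, -0.6155857 , -0.7879927 ]])}
```

View pics/scene.png

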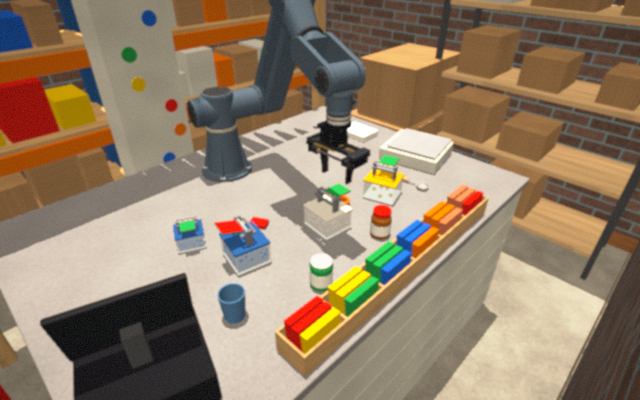

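View pics/side.png

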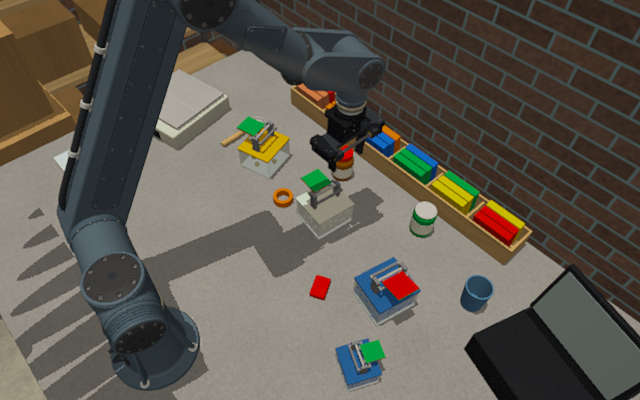

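The scene view shows the yellow tub at (383,182), the white tub at (328,212) and two blue tubs. The blue ones are a small tub at (188,235), green up, and a larger one at (245,248), red up. In the side view they are at (358,360) and (385,290). The larger tub fits the description. I'll measure both and confirm it in a crop.

```bash
cat > h.py <<'E'
import cv2,numpy as np
def cloud(im,d,c):
    v,u=np.mgrid[:400,:640]
    p=np.stack([(u-c['cx'])/c['fx']*d,(v-c['cy'])/c['fy']*d,d],-1)@c['rotation'].T+c['xyz']
    p[d<=0]=np.nan
    return p,cv2.cvtColor(im,cv2.COLOR_BGR2HSV)
R={'yellow':(20,34),'blue':(100,118),'green':(45,80),'red':(-6,6),'orange':(7,18)}
def mask(h,col):
    a,b=R[col];H=h[...,0].astype(int)
    if col=='red':H=np.where(H>90,H-180,H)
    return (H>=a)&(H<=b)&(h[...,1]>120)&(h[...,2]>50)
E
python3 - <<'E'
from h import *
P=[];
for n in['scene','side']:
    im=cv2.imread(f'pics/{n}.png');d=np.load(n+'_d.npy');c=np.load(n+'_c.npy',allow_pickle=True).item()
    p,h=cloud(im,d,c)
    for col,zr in[('yellow',(.07,.09)),('blue',(.04,.09)),('green',(.08,.2)),('red',(.0,.2)),('orange',(0,.05))]:
        m=mask(h,col)&(p[...,2]>zr[0])&(p[...,2]<zr[1])&(p[...,0]>.2)&(p[...,0]<.95)&(abs(p[...,1])<.7)
        k,l,st,ce=cv2.connectedComponentsWithStats(m.astype(np.uint8))
        for i in range(1,k):
            if st[i,4]<40:continue
            q=p[l==i];r=cv2.minAreaRect(q[:,:2].astype(np.float32)*1000)
            print(n,col,st[i,4],ce[i].round(),'c',np.round(r[0]),'sz',np.round(r[1]),'a',round(r[2],1),'z',np.nanpercentile(q[:,2],[5,50,95]).round(3))
im=cv2.imread('pics/side.png')[220:390,290:440];cv2.imwrite('pics/blue.png',cv2.resize(im,None,fx=3.4,fy=3.4,interpolation=2))
E
```

```text
scene yellow 408 [383. 178.] c [589. 310.] sz [126. 114.] a 18.3 z [0.077 0.08  0.082]
scene yellow 132 [340. 291.] c [ 872. -208.] sz [109.  51.] a 79.4 z [0.072 0.085 0.089]
scene yellow 268 [321. 332.] c [ 915. -353.] sz [113.  25.] a 78.8 z [0.071 0.08  0.089]
scene blue 205 [188. 232.] c [ 330. -366.] sz [84. 76.] a 66.6 z [0.055 0.057 0.06 ]
scene blue 608 [244. 242.] c [ 515. -282.] sz [111. 117.] a 78.3 z [0.077 0.08  0.082]
scene blue 149 [406. 241.] c [851.  86.] sz [ 49. 116.] a 16.2 z [0.06  0.078 0.089]
scene blue 218 [394. 270.] c [915. -57.] sz [110.  24.] a 79.3 z [0.058 0.077 0.089]
scene green 120 [389. 160.] c [576. 349.] sz [58. 66.] a 17.0 z [0.127 0.129 0.132]
scene green 158 [337. 190.] c [580.  59.] sz [64. 57.] a 87.6 z [0.125 0.128 0.13 ]
scene green 127 [187. 226.] c [ 355. -378.] sz [43. 45.] a 65.2 z [0.09  0.092 0.094]
scene green 512 [383. 255.] c [862. -55.] sz [ 51. 113.] a 0.8 z [0.085 0.094 0.097]
scene green 419 [361. 291.] c [ 901. -203.] sz [ 30. 114.] a 0.4 z [0.082 0.093 0.096]
scene red 277 [471. 201.] c [901. 374.] sz [155.  32.] a 89.9 z [0.
[... 1844 characters left out ...]
a 65.2 z [0.088 0.091 0.094]
side red 58 [331.  97.] c [903. 340.] sz [14. 27.] a 74.2 z [0.053 0.071 0.092]
side red 97 [347. 156.] c [773. 113.] sz [141.  28.] a 27.7 z [0.088 0.098 0.102]
side red 857 [496. 225.] c [ 862. -351.] sz [ 63. 111.] a 0.4 z [0.074 0.092 0.097]
side red 567 [400. 285.] c [ 531. -321.] sz [ 86. 125.] a 68.7 z [0.128 0.138 0.145]
side red 351 [320. 287.] c [ 406. -147.] sz [73. 41.] a 30.2 z [0.011 0.017 0.021]
side orange 277 [309. 112.] c [828. 373.] sz [186.  10.] a 89.8 z [0.008 0.03  0.047]
side orange 1391 [437. 208.] c [ 829. -157.] sz [ 52. 551.] a 4.7 z [0.007 0.029 0.048]
side orange 269 [283. 197.] c [528. 153.] sz [81. 57.] a 50.9 z [0.004 0.02  0.026]
```

View pics/blue.png

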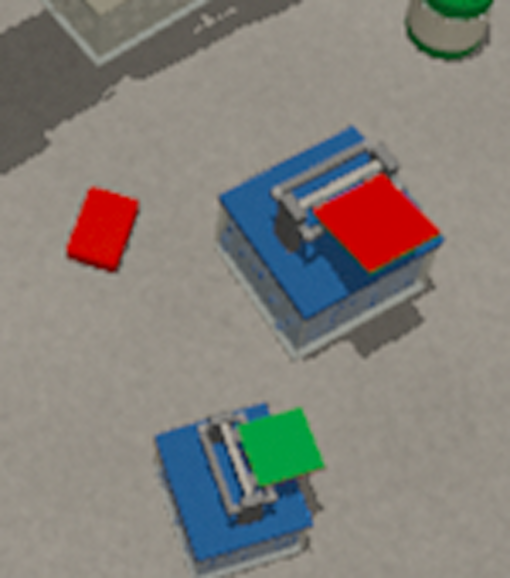

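The crop confirms two blue tubs. The large one (lid about 115 x 120 mm, crop (330,220), red up) is the one to use. The small one (84 x 76 mm lid, crop (235,490)) is the look-alike. Next I'll refine the two poses.

Run:
```python
from h import *
C=[]
for n in['scene','side']:
    im=cv2.imread(f'pics/{n}.png');d=np.load(n+'_d.npy');c=np.load(n+'_c.npy',allow_pickle=True).item()
    p,h=cloud(im,d,c);C.append((p,h))
def sel(col,box,zr):
    o=[]
    for p,h in C:
        m=mask(h,col)&(p[...,2]>zr[0])&(p[...,2]<zr[1])&(abs(p[...,0]-box[0])<.11)&(abs(p[...,1]-box[1])<.11)
        o.append(p[m])
    return o
for nm,fc,b,yaw,sg in[('yellow','green',(.588,.31),17,1),('blue','red',(.51,-.275),-12,-1)]:
    L=sel(nm,b,(.07,.09));F=sel(fc,b,(.115,.21))
    for nme,S in(('lid',L),('flag',F)):
      for q in S+[np.vstack(S)]:
        r=cv2.minAreaRect(q[:,:2].astype(np.float32)*1000);a=np.radians(yaw)
        X=np.array([[np.cos(a),np.sin(a)],[-np.sin(a),np.cos(a)]])
        t=q[:,:2]@X.T*1000;e=np.percentile(t,[1,99],axis=0)
        mid=X.T@e.mean(0)
        print(nm,nme,len(q),r,'pct mid',mid.round(1),'ext',(e[1]-e[0]).round(1))
    q=np.vstack(F);t=(q[:,:2]-b)@X.T
    k=np.polyfit(t[:,1],q[:,2],1);print('slope',k)
```

```text
yellow lid 408 ((589.026123046875, 310.3114013671875), (126.46859741210938, 114.16880798339844), 18.28907012939453) pct mid [589.5 309.1] ext [120.2 107.8]
yellow lid 748 ((587.0623168945312, 311.32025146484375), (128.1428985595703, 116.50383758544922), 15.666780471801758) pct mid [584.5 310.9] ext [120.1 111.9]
yellow lid 1156 ((586.7120361328125, 310.5266418457031), (128.1954345703125, 118.65560913085938), 16.499479293823242) pct mid [586.4 310.9] ext [122.9 112.3]
yellow flag 120 ((576.319580078125, 349.4917907714844), (58.411216735839844, 65.96611785888672), 16.960264205932617) pct mid [575.9 352.2] ext [54.9 60.4]
yellow flag 291 ((575.3272705078125, 352.0695495605469), (66.17518615722656, 68.0596923828125), 21.112611770629883) pct mid [575. 354.] ext [59.3 62.3]
yellow flag 411 ((577.0838623046875, 353.1693115234375), (66.05327606201172, 71.34065246582031), 15.708340644836426) pct mid [575.3 353.3] ext [58.6 62.5]
slope [0.0305253  0.12755215]
blue lid 613 ((514.049560546875, -282.0538330078125), (110.90254211425781, 119.31124114990234), 78.31166076660156) pct mid [ 518.1 -282.4] ext [108.  108.3]
blue lid 930 ((508.154541015625, -278.45074462890625), (114.85685729980469, 123.33340454101562), 77.55184173583984) pct mid [ 505.9 -278.7] ext [117.3 111.5]
blue lid 1543 ((510.4205322265625, -279.0025329589844), (114.83788299560547, 127.9162368774414), 77.7367935180664) pct mid [ 509.7 -279.7] ext [123.9 110.8]
blue flag 280 ((498.73431396484375, -318.26739501953125), (65.19281005859375, 69.19129943847656), 79.35206604003906) pct mid [ 501.5 -318.5] ext [62.8 63.7]
blue flag 558 ((505.0133361816406, -317.4843444824219), (67.23966979980469, 71.61444091796875), 80.18605041503906) pct mid [ 502.8 -318.1] ext [64.9 62.7]
blue flag 838 ((502.7582702636719, -317.7005615234375), (68.43456268310547, 75.98490142822266), 80.18605041503906) pct mid [ 502.1 -318.5] ext [63.9 63.6]
slope [-0.26806301  0.12567049]
```

Emit:
send_rows(plan=[[0,0.031,-0.0045,0,0],[0,0.031,-0.0045,0,0],[0,0.031,-0.0045,0,0],[0,0.031,-0.0045,0,0],[0,0.031,-0.0045,0,0],[0,0.031,-0.0045,0,0],[0,0.031,-0.0045,0,0],[0,0.031,-0.0045,0,0],[0,0.031,-0.0045,0,0],[0,0.031,-0.0045,0,0],[0,0.031,-0.005,0,0],[0,0.033,-0.005,0,0],[0,0,0,0,-0.096],[0,0,0,0,-0.096],[0,0,0,0,-0.096],[0,0,0,0.02,0],[0,0,0,0.02,0],[0,0,0,0,0],[0,0,0,0,0]])

```text
time_s: 1.68
position: [0.5688, 0.3735, 0.1949]
tcp_rot: [[-0.284, 0.959, -0.004], [0.959, 0.284, -0.002], [-0.001, -0.004, -1.0]]
force: [0.4, 0.6, -0.5]
opening: 0.999
grasp_force: 0.0
```

Run:
```python
from rig import *
import cv2,numpy as np
s=read_state();print(s['position'],np.round(s['tcp_rot'],3).tolist(),s['force'])
im,d=capture('wrist');cv2.imwrite('pics/w1.png',im)
from h import *
c=calibration('wrist');p,h=cloud(im,d,c)
X=np.array([[.959,.284],[-.284,.959]])
for col,zr in(('yellow',(.07,.09)),('green',(.115,.15))):
    m=mask(h,col)&(p[...,2]>zr[0])&(p[...,2]<zr[1]);q=p[m]
    print(col,len(q),cv2.minAreaRect(q[:,:2].astype(np.float32)*1000),np.median(q[:,2]))
```

```text
[0.56884038 0.37353533 0.19487269] [[-0.284, 0.959, -0.004], [0.959, 0.284, -0.002], [-0.001, -0.004, -1.0]] [ 0.4126121   0.59576138 -0.49831384]
yellow 4871 ((590.142822265625, 313.23687744140625), (122.67984771728516, 114.52043914794922), 17.13180923461914) 0.08231727201650191
green 5998 ((576.3595581054688, 359.8634033203125), (61.19626235961914, 52.92971420288086), 16.718294143676758) 0.13234458480018182
```

View pics/w1.png

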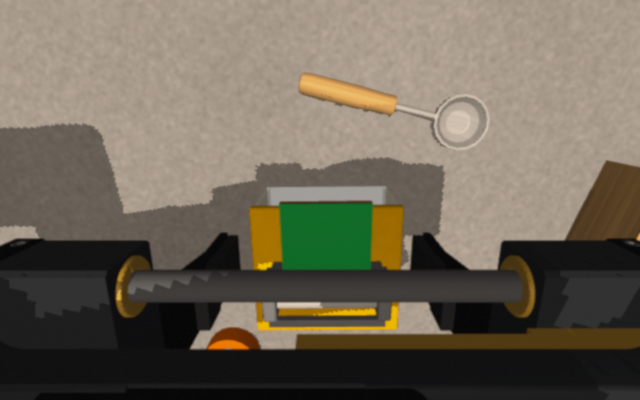

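The wrist view shows the yellow tub's green paddle at (325,235), centred between the fingers, with the scoop well clear at (400,100). I'll descend and grip its side edges lightly.

Emit:
send_rows(plan=[[0,0,0.002,0.018,0],[0,0,0,0.018,0],[0,0,0,0.018,0],[0,0,0,0.017,0],[0,0,0,0,0],[0,0,0,0,0],[95,0,0,0,0],[95,0,0,0,0],[95,0,0,0,0],[95,0,0,0,0],[95,0,0,0,0],[95,0,0,0,0]])

```text
time_s: 2.73
position: [0.5709, 0.3748, 0.1257]
tcp_rot: [[-0.284, 0.959, -0.002], [0.959, 0.284, 0.0], [0.001, -0.002, -1.0]]
force: [-2.4, -0.3, 0.6]
opening: 0.683
grasp_force: 30.0
```

Emit:
send_rows(plan=[[95,0,0,-0.0058,0],[95,-0.001,0,-0.0057,0],[95,-0.0012,0,-0.0056,0],[95,-0.0017,0,-0.0055,0],[95,-0.0022,0,-0.0053,0],[95,-0.0026,0,-0.0051,0],[95,0,0,0,0]])

```text
time_s: 3.32
position: [0.5752, 0.3656, 0.1597]
tcp_rot: [[-0.283, 0.959, 0.002], [0.959, 0.283, 0.0], [-0.0, 0.002, -1.0]]
force: [-1.0, -1.0, -4.3]
opening: 0.687
grasp_force: 30.0
```

Forces are low, so I'll continue to about 50 to 55°, then release.

Emit:
send_rows(plan=[[95,-0.0031,0,-0.0049,0],[95,-0.0035,0,-0.0045,0],[95,-0.0039,0,-0.0043,0],[95,-0.0043,0,-0.0039,0],[95,-0.0045,0,-0.0035,0],[95,0,0,0,0],[0,0,0,0,0],[0,0,0,0,0],[0,0,0,0,0],[0,0,0,0,0],[0,0,0,0,0],[0,0,0,0,0]])

```text
time_s: 4.32
position: [0.58, 0.348, 0.1801]
tcp_rot: [[-0.284, 0.959, 0.001], [0.959, 0.284, 0.0], [0.0, 0.001, -1.0]]
force: [-0.0, 0.5, 0.7]
opening: 0.98
grasp_force: 0.0
```

Run:
```python
from rig import *
from h import *
im,d=capture('side');cv2.imwrite('pics/s2.png',im);c=calibration('side');p,h=cloud(im,d,c)
m=mask(h,'green')&(abs(p[...,0]-.588)<.12)&(abs(p[...,1]-.33)<.1)&(p[...,2]>.1)&(p[...,2]<.25);q=p[m]
t=q[:,:2]@[-.287,.958]-.130
print(len(q),np.percentile(t,[2,50,98]),np.percentile(q[:,2],[2,50,98]))
if len(q):print(np.polyfit(t,q[:,2],1))
cv2.imwrite('pics/s2c.png',cv2.resize(im[60:220,200:400],None,fx=3,fy=3))
```

```text
323 [0.00570711 0.02883627 0.05077056] [0.13454095 0.15373392 0.17862602]
[0.53125929 0.14056119]
```

View pics/s2c.png

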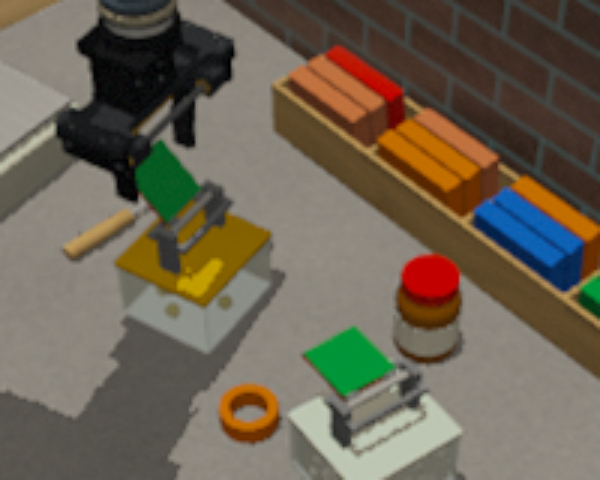

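The crop shows the yellow paddle at (168,180), standing at about 45° and staying put; the tub hasn't moved. I'll back out, close the fingers and push the paddle over.

Emit:
send_rows(plan=[[0,0.012,0,0,0],[0,0.012,0,0,0],[0,0.012,0,0,0],[0,0.012,0,0,0],[255,0,0,0,0],[255,0,0,0,0],[255,0,0,0,0],[255,0,0,0,0],[255,0,0,0,0],[255,0,0,0,0],[255,0,0,0,0],[255,0,0,0,0],[255,0,0,0,0],[255,-0.012,0,0,0],[255,-0.012,0,0,0],[255,-0.008,0,0,0],[255,-0.008,0,0,0],[255,-0.008,0,0,0],[255,-0.008,0,0,0]])

```text
time_s: 5.95
position: [0.5825, 0.3388, 0.1796]
tcp_rot: [[-0.284, 0.959, -0.0], [0.959, 0.284, -0.0], [-0.0, -0.0, -1.0]]
force: [-0.3, 1.3, 0.9]
opening: 0.019
grasp_force: 0.3
```

Emit:
send_rows(plan=[[255,-0.008,0,0,0],[255,-0.008,0,0,0],[255,-0.008,0,0,0],[255,-0.008,0,0,0],[255,-0.008,0,0,0],[255,-0.008,0,0,0],[255,-0.006,0,0,0],[255,-0.006,0,0,0],[255,0,0,0,0]])

```text
time_s: 6.7
position: [0.5997, 0.2812, 0.1797]
tcp_rot: [[-0.283, 0.959, 0.0], [0.959, 0.283, -0.001], [-0.001, 0.0, -1.0]]
force: [0.9, 0.8, -0.6]
opening: 0.008
grasp_force: 0.0
```

Emit:
send_rows(plan=[[255,-0.004,0,0.004,0],[255,-0.004,0,0.004,0],[255,-0.004,0,0.005,0],[255,-0.004,0,0.005,0],[255,-0.002,0,0.005,0],[255,0,0,0.005,0],[255,0,0,0.004,0],[255,0,0,0.003,0],[255,0,0,0,0],[255,0,0,0,0]])

```text
time_s: 7.53
position: [0.6041, 0.2655, 0.1444]
tcp_rot: [[-0.284, 0.959, -0.0], [0.959, 0.284, -0.0], [0.0, -0.0, -1.0]]
force: [-0.6, 0.5, 0.9]
opening: 0.008
grasp_force: 0.0
```

Emit:
send_rows(plan=[[255,0,0,0.0015,0],[255,0,0,0.0015,0],[255,0,0,0,0],[255,0,0,0,0]])

```text
time_s: 7.87
position: [0.6046, 0.2655, 0.1424]
tcp_rot: [[-0.284, 0.959, 0.001], [0.959, 0.284, 0.0], [0.0, 0.001, -1.0]]
force: [-1.4, 0.2, 3.8]
opening: 0.005
grasp_force: 1.7
```

Emit:
send_rows(plan=[[255,0,0,-0.02,0],[255,0,0,-0.022,0],[255,0,0,-0.022,0],[255,0,0,-0.022,0],[255,0,0,0,0.122],[255,0,0,0,0.122],[255,0,0,0,0.122],[255,0,0,0,0.123]])

```text
time_s: 8.53
position: [0.6041, 0.2653, 0.2277]
tcp_rot: [[0.205, 0.979, 0.0], [0.979, -0.205, 0.0], [0.0, 0.0, -1.0]]
force: [-0.4, -0.6, -0.4]
opening: 0.005
grasp_force: 0.0
```

Emit:
send_rows(plan=[[0,-0.0308,0.0008,0,0],[0,-0.0308,0.0008,0,0],[0,-0.0308,0.0008,0,0],[0,-0.0308,0.0008,0,0],[0,-0.0308,0.0008,0,0],[0,-0.0308,0.0008,0,0],[0,-0.0308,0.0008,0,0],[0,-0.0308,0.0008,0,0],[0,-0.0308,0.0008,0,0],[0,-0.0308,0.0008,0,0],[0,-0.0308,0.0008,0,0],[0,-0.0308,0.0008,0,0],[0,-0.0308,0.0008,0,0],[0,-0.0308,0.0008,0,0],[0,-0.0308,0.0008,0,0],[0,-0.0308,0.0008,0,0],[0,-0.0308,0.0008,0,0],[0,-0.0308,0.0008,0,0],[0,-0.0308,0.0008,0,0],[0,-0.0308,0.0008,0,0]])

```text
time_s: 10.2
position: [0.4964, -0.3429, 0.2275]
tcp_rot: [[0.2, 0.98, -0.0], [0.98, -0.2, 0.0], [0.0, -0.0, -1.0]]
force: [-0.1, -0.3, 0.4]
opening: 0.999
grasp_force: 0.0
```

Run:
```python
from rig import *
from h import *
s=read_state();print(s['position'],np.round(s['tcp_rot'],3).tolist())
im,d=capture('wrist');cv2.imwrite('pics/w2.png',im);c=calibration('wrist');p,h=cloud(im,d,c)
for col,zr in(('blue',(.07,.09)),('red',(.115,.17))):
    q=p[mask(h,col)&(p[...,2]>zr[0])&(p[...,2]<zr[1])]
    print(col,len(q),cv2.minAreaRect(q[:,:2].astype(np.float32)*1000) if len(q)>9 else 0,np.percentile(q[:,2],[2,50,98]) if len(q) else 0)
im,d=capture('side');p,h=cloud(im,d,calibration('side'))
m=(abs(p[...,0]-.588)<.13)&(abs(p[...,1]-.3)<.13)
for col,zr in(('yellow',(.07,.09)),('red',(.1,.2))):
    q=p[mask(h,col)&m&(p[...,2]>zr[0])&(p[...,2]<zr[1])]
    print(col,len(q),cv2.minAreaRect(q[:,:2].astype(np.float32)*1000) if len(q)>9 else 0,np.percentile(q[:,2],[2,50,98]) if len(q) else 0)
```

```text
[ 0.49642141 -0.34288086  0.22752194] [[0.2, 0.98, -0.0], [0.98, -0.2, 0.0], [0.0, -0.0, -1.0]]
blue 10832 ((532.3480224609375, -325.0340881347656), (176.64706420898438, 393.0792236328125), 73.2813720703125) [0.07893369 0.08052191 0.08216084]
red 7888 ((502.7345886230469, -327.1380615234375), (62.486976623535156, 61.553680419921875), 77.85810089111328) [0.13134796 0.13938154 0.14746578]
yellow 534 ((588.2899169921875, 312.08734130859375), (126.643310546875, 118.40288543701172), 17.54755401611328) [0.07395479 0.07900786 0.08456598]
red 303 ((606.824462890625, 275.0494384765625), (71.39674377441406, 70.27265930175781), 16.718164443969727) [0.12168855 0.12735944 0.13196676]
```

View pics/w2.png

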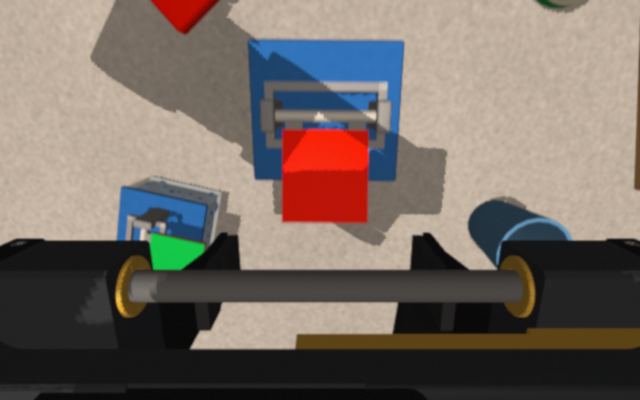

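The wrist view shows the large blue tub at (325,110) with its red paddle at (325,175). The small look-alike at (165,225) and the cup at (520,230) are clear of the fingers. Yellow's marker measures flat, red up, and its tub hasn't moved.

Emit:
send_rows(plan=[[0,0,0.002,0.018,0],[0,0,0,0.018,0],[0,0,0,0.018,0],[0,0,0,0.018,0],[0,0,0,0.018,0],[0,0,0,0,0],[0,0,0,0,0],[95,0,0,0,0],[95,0,0,0,0],[95,0,0,0,0],[95,0,0,0,0],[95,0,0,0,0],[95,0,0,0,0]])

```text
time_s: 11.38
position: [0.4982, -0.3422, 0.1381]
tcp_rot: [[0.199, 0.98, -0.001], [0.98, -0.199, -0.001], [-0.001, -0.001, -1.0]]
force: [-2.6, -1.1, 1.5]
opening: 0.684
grasp_force: 30.0
```

Emit:
send_rows(plan=[[95,0.0017,0,-0.0055,0],[95,0.0022,0,-0.0053,0],[95,0.0026,0,-0.0051,0],[95,0.0031,0,-0.0049,0],[95,0,0,0,0]])

```text
time_s: 11.8
position: [0.5009, -0.332, 0.1594]
tcp_rot: [[0.199, 0.98, 0.0], [0.98, -0.199, -0.001], [-0.001, 0.0, -1.0]]
force: [-2.9, -1.6, -2.2]
opening: 0.68
grasp_force: 30.0
```

Emit:
send_rows(plan=[[95,0.0035,0,-0.0045,0],[95,0.0039,0,-0.0043,0],[95,0.0043,0,-0.0039,0],[95,0.0045,0,-0.0035,0],[95,0,0,0,0],[0,0,0,0,0],[0,0,0,0,0],[0,0,0,0,0],[0,0,0,0,0],[0,0,0,0,0],[0,0,0,0,0]])

```text
time_s: 12.72
position: [0.5043, -0.3168, 0.1749]
tcp_rot: [[0.2, 0.98, 0.001], [0.98, -0.2, -0.0], [-0.0, 0.001, -1.0]]
force: [1.0, 0.3, -0.1]
opening: 0.983
grasp_force: 0.0
```

Run:
```python
from rig import *
from h import *
for n in('scene','side'):
    im,d=capture(n);p,h=cloud(im,d,calibration(n))
    q=p[mask(h,'red')&(abs(p[...,0]-.51)<.1)&(abs(p[...,1]+.29)<.1)&(p[...,2]>.1)&(p[...,2]<.25)]
    t=q[:,:2]@[.2,.98]+.1715
    print(len(q),np.percentile(t,[2,50,98]),np.percentile(q[:,2],[2,50,98]),np.polyfit(t,q[:,2],1))
```

```text
45 [-0.07587264 -0.0485686  -0.01221482] [0.14145819 0.17786642 0.24234948] [-1.63216907  0.11124309]
67 [-0.0710658  -0.04580374 -0.02091625] [0.14869966 0.17346962 0.24479193] [-1.53836335  0.10918038]
```

Emit:
send_rows(plan=[[0,-0.012,0,-0.002,0],[0,-0.012,0,-0.002,0],[0,-0.012,0,-0.001,0],[0,-0.014,0,0,0],[255,0,0,0,0],[255,0,0,0,0],[255,0,0,0,0],[255,0,0,0,0],[255,0,0,0,0],[255,0,0,0,0],[255,0,0,0,0],[255,0,0,0,0],[255,0,0,0,0],[255,0.012,0,0,0],[255,0.012,0,0,0],[255,0.008,0,0,0],[255,0.008,0,0,0],[255,0.008,0,0,0],[255,0.008,0,0,0]])

```text
time_s: 14.4
position: [0.5055, -0.3095, 0.1797]
tcp_rot: [[0.199, 0.98, -0.0], [0.98, -0.199, 0.0], [0.0, -0.0, -1.0]]
force: [-0.6, -0.9, 0.8]
opening: 0.019
grasp_force: 0.4
```

Emit:
send_rows(plan=[[255,0.008,0,0,0],[255,0.008,0,0,0],[255,0.008,0,0,0],[255,0.008,0,0,0],[255,0.008,0,0,0],[255,0.008,0,0,0],[255,0.007,0,0,0],[255,0.007,0,0,0],[255,0,0,0,0]])

```text
time_s: 15.15
position: [0.5177, -0.2482, 0.1796]
tcp_rot: [[0.199, 0.98, -0.0], [0.98, -0.199, 0.001], [0.001, -0.001, -1.0]]
force: [0.2, -0.3, 0.0]
opening: 0.007
grasp_force: 0.0
```

Emit:
send_rows(plan=[[255,0.004,0,0.004,0],[255,0.004,0,0.004,0],[255,0.004,0,0.005,0],[255,0.004,0,0.005,0],[255,0.002,0,0.005,0],[255,0,0,0.005,0],[255,0,0,0.004,0],[255,0,0,0.003,0],[255,0,0,0,0],[255,0,0,0,0]])

```text
time_s: 15.98
position: [0.5211, -0.2325, 0.1444]
tcp_rot: [[0.2, 0.98, -0.0], [0.98, -0.2, 0.0], [0.0, -0.0, -1.0]]
force: [0.4, -0.3, -0.5]
opening: 0.005
grasp_force: 0.0
```

Emit:
send_rows(plan=[[255,0,0,0.0015,0],[255,0,0,0.0015,0],[255,0,0,0,0],[255,0,0,0,0]])

```text
time_s: 16.32
position: [0.5216, -0.2327, 0.1424]
tcp_rot: [[0.2, 0.98, 0.001], [0.98, -0.2, -0.001], [-0.001, 0.001, -1.0]]
force: [-0.7, -0.3, 5.0]
opening: 0.005
grasp_force: 2.1
```

On the stop. I'll retreat and check.

Emit:
send_rows(plan=[[255,0,0,-0.02,0],[255,0,0,-0.03,0],[255,0,0,-0.03,0],[255,0,0,-0.03,0],[255,0.02,0,-0.02,0],[255,0.03,0,0,0],[255,0.03,0,0,0],[255,0.03,0,0,0],[255,0.03,0,0,0],[255,0,0,0,0],[255,0,0,0,0]])

```text
time_s: 17.23
position: [0.5491, -0.0937, 0.2715]
tcp_rot: [[0.196, 0.981, -0.0], [0.981, -0.196, -0.0], [-0.0, -0.0, -1.0]]
force: [-0.3, -1.0, -0.0]
opening: 0.004
grasp_force: 0.0
```

Run:
```python
from rig import *
from h import *
for n in('scene','side'):
    im,d=capture(n);p,h=cloud(im,d,calibration(n))
    if n=='side':cv2.imwrite('pics/end.png',im)
    for nm,lc,fc,b in(('Y','yellow','red',(.588,.311)),('B','blue','green',(.51,-.279)),('W',None,'green',(.58,.05))):
        m=(abs(p[...,0]-b[0])<.12)&(abs(p[...,1]-b[1])<.12)
        for col,zr in((lc,(.07,.09)),(fc,(.1,.2))):
            if not col:continue
            q=p[mask(h,col)&m&(p[...,2]>zr[0])&(p[...,2]<zr[1])]
            r=cv2.minAreaRect(q[:,:2].astype(np.float32)*1000) if len(q)>9 else ((0,0),)
            print(n,nm,col,len(q),np.round(r[0]),np.percentile(q[:,2],[2,50,98]).round(3) if len(q) else 0)
```

```text
scene Y yellow 330 [591. 312.] [0.076 0.08  0.083]
scene Y red 145 [595. 272.] [0.12  0.128 0.131]
scene B blue 644 [ 514. -282.] [0.076 0.08  0.083]
scene B green 245 [ 521. -239.] [0.125 0.128 0.131]
scene W green 164 [580.  60.] [0.125 0.128 0.13 ]
side Y yellow 534 [586. 312.] [0.074 0.079 0.084]
side Y red 306 [608. 277.] [0.121 0.127 0.132]
side B blue 1269 [ 510. -280.] [0.075 0.079 0.083]
side B green 549 [ 520. -237.] [0.123 0.127 0.131]
side W green 237 [566.  63.] [0.123 0.127 0.131]
```

View pics/end.png

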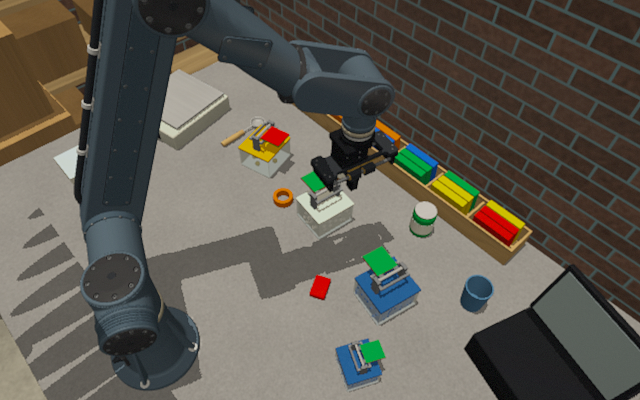

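The final view shows yellow red-up at (275,136), blue green-up at (380,260) and white still green-up at (315,182). Everything else is in place and the arm is clear.

```bash
python3 -c "
from rig import *
print(hand_in())"
```

```text
the job is handed in; nothing more can be done
None
```

The job is handed in: yellow's marker now lies flat showing red, the larger blue tub's lies flat showing green, and in the last images the tubs, the white marker and everything else had not visibly moved; the hand-in returned no score.

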